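Click the splitter box lid shut behind the television

ROBOT

A 6-joint arm with a two-finger parallel gripper is mounted at the origin on the work surface. World frame = base frame: x ahead of the robot, y to its left, z up, the work surface at z = 0. Lengths are in m, angles in rad, forces in N, time in s.
With the tool pointing down it reaches from about 0.25 to 0.725 m from the base axis. Payload 9.7 kg.
Tool frame: the origin (TCP) lies at the centre of the arm's flange, where the gripper is bolted on; the fingertips stand 173 mm ahead of it and the grasp point (between the pads) lies 155 mm ahead of it (r.hold_point_z is the y of the grasp point in the tool frame, in m); y points along the fingers, z is the direction in which the jaws open and shut, and the axes are right-handed (so a half turn about y gives the same grasp; the last joint's range is limited). The gripper opens to 85 mm and grips with 20 to 120 N. Pads are 22 mm wide; open, the fingers measure 114 mm over their backs; the gripper's body (76 mm by 85 mm) begins 54 mm behind the grasp point. The pads swing forward as they close: fully open they stand 13 mm farther back than shut.
Start: joints at [-1.166, 0.087, 0.176, 1.66, 0, 1.571], TCP at [0.217, -0.506, 0.405] pointing down, gripper open.
Joint ranges: [-3.13, 3.13], [-0.85, 1.81], [-1.15, 1.24], [-2.2, 2.28], [-1.44, 1.52], [-3.14, 3.14]. Speed limits (rad/s): [2.22, 2.22, 2.57, 3.14, 3.14, 3.14].

INTERFACE

Orientations are given as a unit quaternion [x, y, z, w].
In Python, from rig import r gives the robot as it stands.
- The arm moves only by the tool move_arm, never from a script. Its argument "increments" is a list of rows, each an object of numbers: "tx", "ty", "tz": the shift along the world's x, y, z normalised to -1 to 1, where 1 is 100 mm; "ax", "ay", "az": the turn, a rotation vector about the world's x, y, z normalised to -1 to 1, where 1 is 90 degrees. In form: [{"tx": .., "ty": .., "tz": .., "ax": .., "ay": .., "az": ..}, ...]. A call has 1 to 5 rows; each row is the pose to reach, as a shift and turn from the pose commanded when the call began; what a row does not reach only later rows make up. A row lasts 1/8 s, in which the tool goes at most 62.5 mm and 10.7 degrees, less where a joint would pass 70% of its speed; a pose out of reach is approached as far as the arm can. A call with a number of a shift or a turn outside -1 to 1 is refused whole. A call with a gripper value outside its range is refused whole. "jaw" is the finger opening in mm, from 0 to 85.4, set as the call begins (left out, the last holds). The fingers move at their own pace and stop on an object; "grip_force" is the grip in N (left out, the last holds). Time passes only in rows, so rows that repeat a pose let the fingers close. It gives the time, the measured TCP pose, the force and the opening at its end, in the units of the state.
- r.get_state(): the state, without advancing time (a new reading comes with each control period).
- r.get_image(name): name is "scene" or "top" or "wrist"; returns the picture (480x640x3 uint8, blue, green, red); there is no depth.
- r.get_calibration(name): a dict with "fovy" (degrees; the focal length in pixels is half the picture's height over the tangent of half this angle, whatever the lens; pixels are square), "cx", "cy" (the principal point, pixels), "dist" ([k1, k2, p1, p2, k3] as OpenCV has them; the pictures are not rectified), "T" (4x4, takes a point from camera to world coordinates). Camera axes: x right, y down, z forward; pixel columns grow to the right and rows downward; lengths in m; the calibration is good to about 2 mm. A picture is of the moment at which its call begins: read the wrist's pose just before it. get_calibration takes no time and is no camera call; for the wrist camera it gives the pose at the moment of the call.
- r.sign_off(): hands the job in, once; it reports no verdict.
Trained networks look in the newest picture that a camera, given by its name, has taken for a name from the list of things; names that differ only in an ending like _2 or _b are one class to them, and where a whole thing is asked for, a point or a joint stands for the part that bears it (a point fixed in the world has none). Each returns a list of dicts, best first, with "p" (0 to 1); they miss things now and then, are a little off and sometimes report something else, mostly with a low value. They report only what shows in the picture. A call takes as long as a camera call. They do not tell look-alikes from the thing itself.
- r.boxes_of(camera, name): "at" ([x, y, z] in m, in world coordinates, good to about 4 mm: the middle of the surface that is visible of it).
- r.tip_of(camera, name): "at" ([x, y, z] in m, in world coordinates, good to about 4 mm: a listed point, or the origin of a listed thing).
The state is a dict: "clock": time; "joint_pos": joint angles; "dq": joint speeds; "effort": joint torques, N m; "eef_pos": TCP position; "tcp_rot": TCP orientation; "force": force on the tool from outside, world axes, zero at the start; "torque": the same for the moment, N m; "opening": finger opening in m.
Only numpy, scipy, OpenCV 4.12 (cv2) and the standard library are available. Lean on these libraries where they do the work, as an engineer would, in place of code of your own. Each camera call takes 0.05 s, during which the arm holds its last target.

TASK

The lid of the antenna splitter box behind the television is only resting in place: all six sections of its rim still stand proud. Press down around the rim with the fingertips, section by section, until every one has clicked shut, flush with the middle of the lid, then take the hand away. Leave the box standing where it is, without lifting, tipping or shoving it along, and leave the things around it where they are.

Things in the scene. Friction and masses are not known exactly. Their poses are not given: they have to be found in the camera images.
- box: loose antenna splitter box, 0.7 to 1.2 kg, 170 long (x) x 120 wide (y) mm: black base with short brass coax sockets on its -x end, white plastic clip-on lid. Origin at the centre of its underside, z up. The lid has a fixed middle panel 115 x 65 mm, and around it a rim 26 mm wide, cut by 3 mm slits into six sections that slide straight down
- lid_mid (a point): centre of the top of the lid's fixed middle panel, 44 mm above the box origin. Rim section tops start 6 mm above this level (50 mm) and end flush with it. A section needs a push of 8 to 12 N to start, which eases as it goes down; it snaps home by itself past half way (3 mm) and stays; short of that it springs back up. Hard stop at flush
- rim1_top (a point): centre of the top face of the lid rim section on the +x half of the +y long side (82 x 26 mm, box x by y); at box x = 42.5, y = 47 mm; it moves down with the section
- rim1 (a joint): how far that section (the +x half of the +y long side) is pressed down, m: 0 = unclipped (raised), 0.006 = clicked shut and flush
- rim2_top (a point): centre of the top face of the lid rim section on the whole +x short side (26 x 65 mm, box x by y); at box x = 72, y = 0 mm; it moves down with the section
- rim2 (a joint): how far that section (the whole +x short side) is pressed down, m: 0 = unclipped (raised), 0.006 = clicked shut and flush
- rim3_top (a point): centre of the top face of the lid rim section on the +x half of the -y long side (82 x 26 mm, box x by y); at box x = 42.5, y = -47 mm; it moves down with the section
- rim3 (a joint): how far that section (the +x half of the -y long side) is pressed down, m: 0 = unclipped (raised), 0.006 = clicked shut and flush
- rim4_top (a point): centre of the top face of the lid rim section on the -x half of the -y long side (82 x 26 mm, box x by y); at box x = -42.5, y = -47 mm; it moves down with the section
- rim4 (a joint): how far that section (the -x half of the -y long side) is pressed down, m: 0 = unclipped (raised), 0.006 = clicked shut and flush
- rim5_top (a point): centre of the top face of the lid rim section on the whole -x short side (the end with the coax sockets) (26 x 65 mm, box x by y); at box x = -72, y = 0 mm; it moves down with the section
- rim5 (a joint): how far that section (the whole -x short side (the end with the coax sockets)) is pressed down, m: 0 = unclipped (raised), 0.006 = clicked shut and flush
- rim6_top (a point): centre of the top face of the lid rim section on the -x half of the +y long side (82 x 26 mm, box x by y); at box x = -42.5, y = 47 mm; it moves down with the section
- rim6 (a joint): how far that section (the -x half of the +y long side) is pressed down, m: 0 = unclipped (raised), 0.006 = clicked shut and flush
- remote: bystander: black remote control lying flat, 160 x 44 x 20 mm, origin at the centre of its underside, x along its length
- adapter: bystander: black power adapter brick, 80 x 44 x 32 mm, origin at the centre of its underside, x along its length
- jar: bystander: small closed glass jar, 48 mm across, 62 mm high, origin at the centre of its underside, z up
- screwdriver: bystander: screwdriver lying flat, 170 mm long, under 35 mm thick, origin at the middle of its underside, x along its length, handle to -x
There are look-alikes about, which are no part of the job. There is more than one size of the box; the one meant has the size given above.

How it is judged:
At the end, for the whole second after the job is handed in: All six rim sections are pressed at least 4.5 of their 6 mm (clicked shut); the box stands level (within 0.05 rad) and at rest within 30 mm of where it began; remote, adapter, jar and screwdriver lie within 30 mm of where they began (value of joint each of rim1, rim2, rim3, rim4, rim5, rim6 above 0.0045 m and distance of each of box, remote, adapter, jar, screwdriver from where it was at the start of the episode below 0.03 m and angle between box's own z axis and vertical below 0.05 rad and linear speed of box below 0.02 m/s); the robot touches nothing.
It fails at once if the splitter box is lifted or tipped (height (world z) of box above 0.012 m or angle between box's own z axis and vertical above 0.15 rad).
It fails at once if the splitter box is shoved more than 30 mm from its place (distance of box from where it was at the start of the episode above 0.03 m).
It fails at once if the remote, adapter, jar or screwdriver is moved more than 30 mm, or lifted (distance of any of remote, adapter, jar, screwdriver from where it was at the start of the episode above 0.03 m or height (world z) of any of remote, adapter, jar, screwdriver above 0.025 m).
It fails at once if the jar is knocked over (angle between jar's own z axis and vertical above 0.5 rad).
It also fails if it takes over 50 s, if anything falls off the work surface, if the arm or the gripper's body presses on something with over 40 N, if the wrist force passes 120 N, or if a joint passes its speed limit or range.

## Working session

There is one attempt and no reset: what is moved stays moved. The work goes in short steps, Python scripts to look and compute and a tool call to move; the robot and the scene stay as the last step left them, time stands still between calls to the robot, and variables do not carry over. Pictures are saved under pics/ and viewed, and the job is handed in when it is done.

Besides the shell and the picture viewer there is one more tool, called after "Call:" as name(argument=value, ...), one argument or row to a line, values as JSON. move_arm: Moves the arm, as the interface text tells. Scaled input: -1 to 1 covers 100 mm each way for a shift and 90 degrees each way for a turn. Its arguments: {"type":"object","properties":{"increments":{"type":"array"},"jaw":{"type":"number"},"grip_force":{"type":"number"}},"required":["increments"]}

```bash
mkdir -p pics; ls; python3 - <<'E'
from rig import r
import cv2
print(r.get_state())
for c in ["scene","top"]:
    cv2.imwrite(f"pics/{c}0.png", r.get_image(c))
    k=r.get_calibration(c); print(c,k)
    for n in ["box","lid_mid","rim2_top","rim5_top","rim1_top","rim3_top","remote","adapter","jar","screwdriver"]:
        print(n,[(round(d["p"],2),[round(float(x),3) for x in d["at"]]) for d in r.tip_of(c,n)])
E
```

```text
pics
{'clock': 0.0, 'joint_pos': array([-1.16600971e+00,  8.74414673e-02,  1.75118690e-01,  1.65978696e+00,
       -1.28648062e-05,  1.57079022e+00]), 'dq': array([ 2.89113915e-04,  6.89919291e-04,  1.62721118e-03, -3.91790914e-05,
       -9.09276360e-04,  3.88490164e-04]), 'effort': array([-7.85694665e-04, -5.20391321e+01,  4.64799857e+01,  1.65541435e-02,
       -8.16596480e-05, -1.59647237e-05]), 'eef_pos': array([ 0.21660009, -0.50555069,  0.40398522]), 'tcp_rot': array([-0.1422385 ,  0.69312691, -0.69221897,  0.14204291]), 'force': array([-0.0474993 ,  0.35161364,  0.74530191]), 'torque': array([ 0.05493416, -0.03549441,  0.01815081]), 'opening': 0.0851606228594093}
scene {'fovy': 48.253358793929806, 'cx': 322.94553327820284, 'cy': 234.0437975386501, 'dist': array([0.01325943, 0.        , 0.        , 0.        , 0.        ]), 'T': array([[ 0.14221126,  0.77036306, -0.62154381,  1.11211667],
       [ 0.98968914, -0.09983442,  0.10270585, -0.04599609],
       [ 0.01706933, -0.62974109, -0.77661754,  0.74020114],
       [ 0.        ,  0.        ,  0.        ,  1.        ]])}
box [(
[... 1438 characters left out ...]
), (0.66, [0.779, 0.012, 0.03]), (0.61, [0.555, -0.087, 0.044])]
rim2_top [(0.85, [0.791, -0.033, 0.03]), (0.75, [0.631, -0.11, 0.052]), (0.63, [0.28, 0.02, 0.07])]
rim5_top [(0.65, [0.489, -0.059, 0.046]), (0.59, [0.758, 0.062, 0.035])]
rim1_top [(0.85, [0.613, -0.054, 0.054]), (0.78, [0.82, -0.003, 0.035]), (0.74, [0.362, 0.025, 0.07]), (0.19, [0.555, -0.087, -0.0])]
rim3_top [(0.81, [0.582, -0.143, 0.051]), (0.77, [0.252, 0.091, 0.072]), (0.61, [0.76, -0.03, 0.032]), (0.29, [0.613, -0.053, 0.051])]
remote [(0.87, [0.595, 0.04, -0.003])]
adapter [(0.75, [0.698, -0.153, -0.001]), (0.58, [0.527, -0.026, 0.052])]
jar [(0.97, [0.462, -0.205, -0.0])]
screwdriver [(0.7, [0.596, -0.236, -0.004])]
```

View pics/scene0.png

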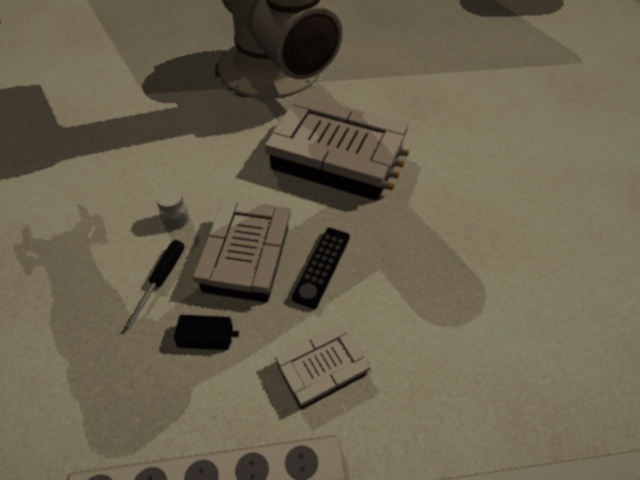

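View pics/top0.png

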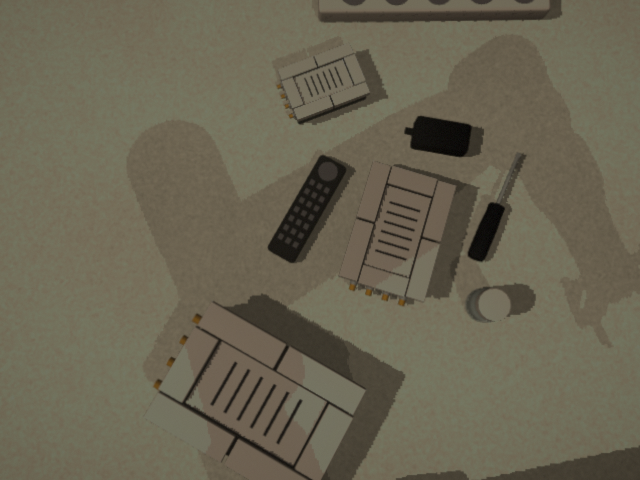

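```bash
cat > h.py <<'E'
import numpy as np
P={"lid_mid":(0,0),"box":(0,0),"rim1_top":(42.5,47),"rim2_top":(72,0),"rim3_top":(42.5,-47),"rim4_top":(-42.5,-47),"rim5_top":(-72,0),"rim6_top":(-42.5,47)}
E
python3 - <<'E'
from rig import r
from h import P
import numpy as np
from scipy.spatial.transform import Rotation as R
c0=np.array([.555,-.087]);A=[];B=[];Z=[]
y0=-.34
for c in ["scene","top"]:
    r.get_image(c)
    for n,(x,y) in P.items():
        pred=c0+np.array([x*np.cos(y0)-y*np.sin(y0),x*np.sin(y0)+y*np.cos(y0)])/1000
        for d in r.tip_of(c,n):
            a=np.array(d["at"])
            if np.linalg.norm(a[:2]-pred)<.02 and d["p"]>.3:
                A.append((x/1000,y/1000));B.append(a[:2]);Z.append(a[2]);print(c,n,a.round(3),((a[:2]-pred)*1000).round(1))
A=np.array(A);B=np.array(B)
a=A-A.mean(0);b=B-B.mean(0)
th=np.arctan2((a[:,0]*b[:,1]-a[:,1]*b[:,0]).sum(),(a*b).sum())
Rm=np.array([[np.cos(th),-np.sin(th)],[np.sin(th),np.cos(th)]])
t=B.mean(0)-Rm@A.mean(0)
print("yaw",np.degrees(th),"c",t, "res",(B-(A@Rm.T+t)).std(0))
s=r.get_state();M=R.from_quat(s["tcp_rot"]).as_matrix();print(M.round(3),s["clock"])
print("jaw axis yaw",np.degrees(np.arctan2(M[1,2],M[0,2])))
# overlay
import cv2
for c in ["scene","top"]:
    im=r.get_image(c);k=r.get_calibration(c);T=np.linalg.inv(k["T"]);f=240/np.tan(np.radians(k["fovy"]/2))
    K=np.array([[f,0,k["cx"]],[0,f,k["cy"]],[0,0,1]])
    def pr(p):return cv2.projectPoints(np.array(p,float),cv2.Rodrigues(T[:3,:3])[0],T[:3,3],K,k["dist"])[0].reshape(-1,2)
    def w(x,y,z):q=Rm@np.array([x,y])/1000+t;return [q[0],q[1],z]
    im=cv2.resize(im,None,fx=3,fy=3)
    for hx,hy,z in [(85,60,.05),(57.5,32.5,.044)]:
        q=pr([w(hx,hy,z),w(hx,-hy,z),w(-hx,-hy,z),w(-hx,hy,z)])
        cv2.polylines(im,[(q*3+1).astype(int)],True,(0,255,0),1)
    for n,(x,y) in P.items():
        cv2.circle(im,tuple((pr([w(x,y,.05)])[0]*3+1).astype(int)),3,(0,0,255),-1)
    m=(pr([w(0,0,.05)])[0]*3).astype(int)
    cv2.imwrite(f"pics/ov_{c}.png",im[m[1]-300:m[1]+300,max(0,m[0]-400):m[0]+400])
E
```

```text
scene lid_mid [ 0.556 -0.083  0.048] [0.9 3.8]
scene box [ 0.561 -0.088  0.002] [ 5.6 -0.5]
scene rim1_top [ 0.612 -0.058  0.044] [ 1.3 -1.3]
scene rim2_top [ 0.626 -0.106  0.053] [3.2 4.5]
scene rim3_top [ 0.581 -0.142  0.049] [1.9 4. ]
scene rim4_top [ 0.504 -0.115  0.049] [4.4 1.9]
scene rim5_top [ 0.492 -0.058  0.048] [5.1 4.5]
scene rim6_top [ 0.526 -0.021  0.052] [-4.7  7.5]
top lid_mid [ 0.554 -0.085  0.044] [-1.5  1.7]
top box [ 0.557 -0.09  -0.001] [ 1.8 -2.9]
top rim1_top [ 0.614 -0.052  0.05 ] [3.8 5.4]
top rim2_top [ 0.63  -0.108  0.053] [7.  2.6]
top rim3_top [ 0.582 -0.143  0.049] [2.7 2.5]
top rim4_top [ 0.502 -0.118  0.048] [ 3.  -0.4]
top rim5_top [ 0.486 -0.063  0.048] [-1.3  0.1]
top rim6_top [ 0.527 -0.026  0.053] [-3.6  2.1]
yaw -18.1803394876215 c [ 0.55685    -0.08478125] res [0.00281226 0.00272429]
[[-0.919  0.     0.394]
 [-0.394 -0.    -0.919]
 [ 0.    -1.     0.   ]] 2.0
jaw axis yaw -66.8056032067066
```

View pics/ov_top.png

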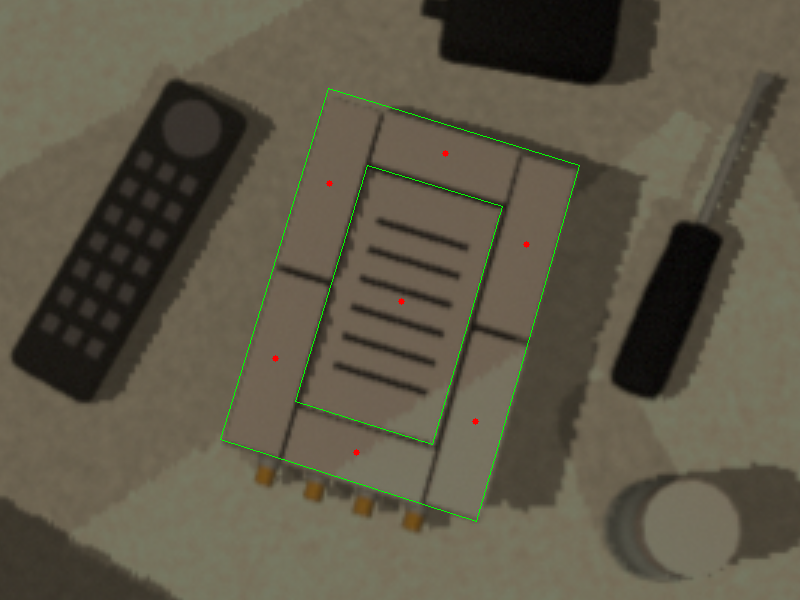

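View pics/ov_scene.png

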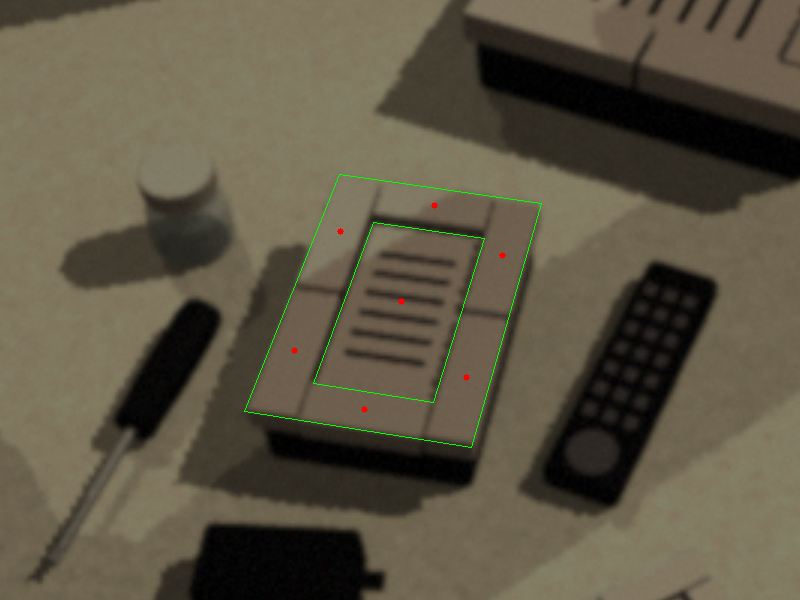

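```bash
python3 - <<'E'
import numpy as np
th=np.radians(-18.2);p=np.array([.2166,-.50555])
for n,x,y in [(5,-74,0),(6,-42.5,49),(1,42.5,49),(2,74,0),(3,42.5,-49),(4,-42.5,-49)]:
    q=np.array([557+x*np.cos(th)-y*np.sin(th),-85+x*np.sin(th)+y*np.cos(th)])/1000
    print(n,q.round(4),"delta/100mm",((q-p)*10).round(3));p=q
E
```

```text
5 [ 0.4867 -0.0619] delta/100mm [2.701 4.437]
6 [ 0.5319 -0.0252] delta/100mm [0.452 0.367]
1 [ 0.6127 -0.0517] delta/100mm [ 0.807 -0.265]
2 [ 0.6273 -0.1081] delta/100mm [ 0.146 -0.564]
3 [ 0.5821 -0.1448] delta/100mm [-0.452 -0.367]
4 [ 0.5013 -0.1183] delta/100mm [-0.807  0.265]
```

Call:
move_arm(
  increments=[
    {"tx": 0.4,"ty": 0.5,"tz": -0.2,"az": 0.11},
    {"tx": 0.8,"ty": 0.95,"tz": -0.5,"az": 0.22},
    {"tx": 1,"ty": 1,"tz": -0.8,"az": 0.33},
    {"tx": 1,"ty": 1,"tz": -1,"az": 0.44},
    {"tx": 1,"ty": 1,"tz": -1,"az": 0.54},
  ],
  jaw=0,
  grip_force=40,
)

```text
invalid input at $.increments[0]: expected keys tx, ty, tz, ax, ay, az
```

Call:
move_arm(
  increments=[
    {"tx": 0.4,"ty": 0.5,"tz": -0.2,"ax": 0,"ay": 0,"az": 0.11},
    {"tx": 0.8,"ty": 0.95,"tz": -0.5,"ax": 0,"ay": 0,"az": 0.22},
    {"tx": 1,"ty": 1,"tz": -0.8,"ax": 0,"ay": 0,"az": 0.33},
    {"tx": 1,"ty": 1,"tz": -1,"ax": 0,"ay": 0,"az": 0.44},
    {"tx": 1,"ty": 1,"tz": -1,"ax": 0,"ay": 0,"az": 0.54},
  ],
  jaw=0,
  grip_force=40,
)

```text
clock: 2.72
eef_pos: [0.3168, -0.4048, 0.3028]
tcp_rot: [-0.417, 0.572, -0.57, 0.416]
force: [-0.4, -0.1, 0.4]
opening: -0.0001
```

Call:
move_arm(
  increments=[
    {"tx": 0.3,"ty": 0.5,"tz": 0,"ax": 0,"ay": 0,"az": 0},
    {"tx": 0.6,"ty": 1,"tz": 0,"ax": 0,"ay": 0,"az": 0},
    {"tx": 0.8,"ty": 1,"tz": 0,"ax": 0,"ay": 0,"az": 0},
    {"tx": 0.8,"ty": 1,"tz": 0,"ax": 0,"ay": 0,"az": 0},
  ],
)

```text
clock: 3.22
eef_pos: [0.3975, -0.305, 0.3047]
tcp_rot: [0.415, -0.572, 0.572, -0.415]
force: [-0.3, -0.3, -1.0]
opening: 0.0001
```

Call:
move_arm(
  increments=[
    {"tx": 0.3,"ty": 0.5,"tz": 0,"ax": 0,"ay": 0,"az": 0},
    {"tx": 0.6,"ty": 1,"tz": 0,"ax": 0,"ay": 0,"az": 0},
    {"tx": 0.8,"ty": 1,"tz": 0,"ax": 0,"ay": 0,"az": 0},
    {"tx": 0.8,"ty": 1,"tz": 0,"ax": 0,"ay": 0,"az": 0},
  ],
)

```text
clock: 3.72
eef_pos: [0.4768, -0.2057, 0.3044]
tcp_rot: [-0.415, 0.573, -0.573, 0.415]
force: [0.4, -0.1, 0.4]
opening: -0.0003
```

Call:
move_arm(
  increments=[
    {"tx": 0.05,"ty": 0.5,"tz": 0,"ax": 0,"ay": 0,"az": 0},
    {"tx": 0.1,"ty": 1,"tz": -0.1,"ax": 0,"ay": 0,"az": 0},
    {"tx": 0.1,"ty": 1,"tz": -0.1,"ax": 0,"ay": 0,"az": 0},
  ],
)

```text
clock: 4.1
eef_pos: [0.4856, -0.1044, 0.2941]
tcp_rot: [-0.415, 0.573, -0.572, 0.415]
force: [-0.5, -1.1, 0.2]
opening: 0.0002
```

Call:
move_arm(
  increments=[
    {"tx": 0,"ty": 0.43,"tz": -0.3,"ax": 0,"ay": 0,"az": 0},
    {"tx": 0,"ty": 0.43,"tz": -0.6,"ax": 0,"ay": 0,"az": 0},
    {"tx": 0,"ty": 0.43,"tz": -0.6,"ax": 0,"ay": 0,"az": 0},
  ],
)

```text
clock: 4.47
eef_pos: [0.4853, -0.0636, 0.233]
tcp_rot: [-0.415, 0.574, -0.572, 0.413]
force: [-0.1, -0.3, 0.5]
opening: 0.0005
```

```bash
python3 - <<'E'
from rig import r
import cv2
print(r.get_state()["eef_pos"],r.get_state()["force"])
cv2.imwrite("pics/s1.png",cv2.resize(r.get_image("scene")[150:330,130:370],None,fx=3,fy=3))
E
```

```text
[ 0.48531701 -0.06359167  0.2329943 ] [-0.08839989 -0.28543567  0.5020687 ]
```

View pics/s1.png

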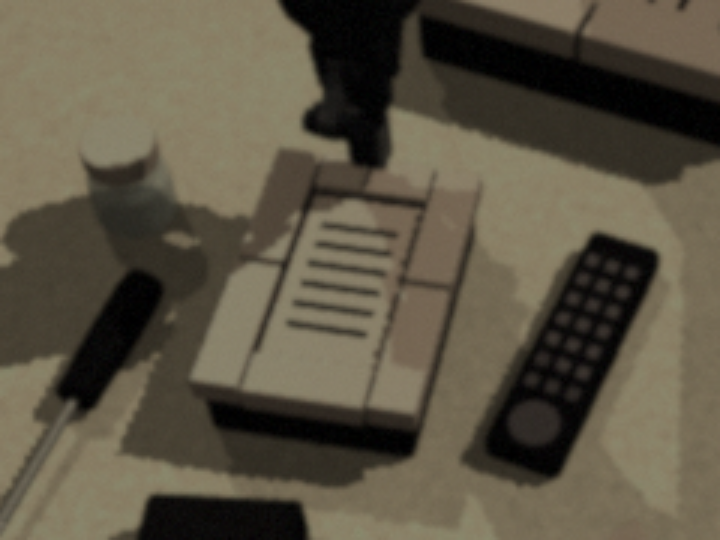

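The picture shows the closed fingertips just above the middle of rim5, at about (370,160) in the crop. The box hasn't moved. I'll press it now.

Call:
move_arm(
  increments=[
    {"tx": 0,"ty": 0,"tz": -0.05,"ax": 0,"ay": 0,"az": 0},
    {"tx": 0,"ty": 0,"tz": -0.09,"ax": 0,"ay": 0,"az": 0},
    {"tx": 0,"ty": 0,"tz": -0.12,"ax": 0,"ay": 0,"az": 0},
  ],
)

```text
clock: 4.9
eef_pos: [0.4867, -0.0629, 0.2231]
tcp_rot: [0.414, -0.573, 0.573, -0.415]
force: [-2.5, -0.2, 9.3]
opening: -0.0001
```

Call:
move_arm(
  increments=[
    {"tx": 0,"ty": 0,"tz": -0.02,"ax": 0,"ay": 0,"az": 0},
    {"tx": 0,"ty": 0,"tz": -0.02,"ax": 0,"ay": 0,"az": 0},
  ],
)

```text
clock: 5.15
eef_pos: [0.4867, -0.0626, 0.2208]
tcp_rot: [0.415, -0.573, 0.573, -0.415]
force: [0.7, -0.2, 1.1]
opening: -0.0003
```

Call:
move_arm(
  increments=[
    {"tx": 0,"ty": 0,"tz": -0.02,"ax": 0,"ay": 0,"az": 0},
    {"tx": 0,"ty": 0,"tz": -0.02,"ax": 0,"ay": 0,"az": 0},
  ],
)

```text
clock: 5.4
eef_pos: [0.4866, -0.0625, 0.2184]
tcp_rot: [-0.415, 0.573, -0.573, 0.415]
force: [0.5, -0.1, -1.1]
opening: -0.0001
```

Call:
move_arm(
  increments=[
    {"tx": 0,"ty": 0,"tz": -0.02,"ax": 0,"ay": 0,"az": 0},
    {"tx": 0,"ty": 0,"tz": -0.03,"ax": 0,"ay": 0,"az": 0},
  ],
)

```text
clock: 5.65
eef_pos: [0.4866, -0.0625, 0.2172]
tcp_rot: [0.414, -0.573, 0.573, -0.415]
force: [-7.4, 1.1, 20.7]
opening: 0.0002
```

Call:
move_arm(
  increments=[
    {"tx": 0,"ty": 0,"tz": 0.2,"ax": 0,"ay": 0,"az": 0},
    {"tx": 0.45,"ty": 0.37,"tz": 0.2,"ax": 0,"ay": 0,"az": 0},
    {"tx": 0.45,"ty": 0.37,"tz": 0.15,"ax": 0,"ay": 0,"az": 0},
    {"tx": 0.45,"ty": 0.37,"tz": 0.08,"ax": 0,"ay": 0,"az": 0},
  ],
)

```text
clock: 6.15
eef_pos: [0.5315, -0.0254, 0.223]
tcp_rot: [-0.415, 0.573, -0.573, 0.415]
force: [1.9, 2.2, 9.3]
opening: -0.0001
```

Call:
move_arm(
  increments=[
    {"tx": 0,"ty": 0,"tz": -0.02,"ax": 0,"ay": 0,"az": 0},
    {"tx": 0,"ty": 0,"tz": -0.04,"ax": 0,"ay": 0,"az": 0},
    {"tx": 0,"ty": 0,"tz": -0.06,"ax": 0,"ay": 0,"az": 0},
    {"tx": 0,"ty": 0,"tz": -0.07,"ax": 0,"ay": 0,"az": 0},
    {"tx": 0,"ty": 0,"tz": -0.07,"ax": 0,"ay": 0,"az": 0},
  ],
)

```text
clock: 6.78
eef_pos: [0.5312, -0.0259, 0.2173]
tcp_rot: [0.415, -0.573, 0.573, -0.414]
force: [-4.5, -0.4, 7.5]
opening: 0.0004
```

Call:
move_arm(
  increments=[
    {"tx": 0,"ty": 0,"tz": 0.2,"ax": 0,"ay": 0,"az": 0},
    {"tx": 0.4,"ty": -0.13,"tz": 0.2,"ax": 0,"ay": 0,"az": 0},
    {"tx": 0.81,"ty": -0.26,"tz": 0.2,"ax": 0,"ay": 0,"az": 0},
    {"tx": 0.81,"ty": -0.26,"tz": 0.15,"ax": 0,"ay": 0,"az": 0},
    {"tx": 0.81,"ty": -0.26,"tz": 0.09,"ax": 0,"ay": 0,"az": 0},
  ],
)

```text
clock: 7.4
eef_pos: [0.6122, -0.0517, 0.2248]
tcp_rot: [-0.415, 0.573, -0.573, 0.414]
force: [-1.1, 0.8, 0.3]
opening: 0.0001
```

Call:
move_arm(
  increments=[
    {"tx": 0,"ty": 0,"tz": -0.03,"ax": 0,"ay": 0,"az": 0},
    {"tx": 0,"ty": 0,"tz": -0.05,"ax": 0,"ay": 0,"az": 0},
    {"tx": 0,"ty": 0,"tz": -0.07,"ax": 0,"ay": 0,"az": 0},
    {"tx": 0,"ty": 0,"tz": -0.09,"ax": 0,"ay": 0,"az": 0},
    {"tx": 0,"ty": 0,"tz": -0.09,"ax": 0,"ay": 0,"az": 0},
  ],
)

```text
clock: 8.02
eef_pos: [0.6121, -0.0514, 0.2174]
tcp_rot: [0.415, -0.573, 0.573, -0.415]
force: [-2.9, 0.9, 7.2]
opening: -0.0002
```

Next is rim2, then rim3.

Call:
move_arm(
  increments=[
    {"tx": 0,"ty": 0,"tz": 0.2,"ax": 0,"ay": 0,"az": 0},
    {"tx": 0.15,"ty": -0.56,"tz": 0.2,"ax": 0,"ay": 0,"az": 0},
    {"tx": 0.15,"ty": -0.56,"tz": 0.2,"ax": 0,"ay": 0,"az": 0},
    {"tx": 0.15,"ty": -0.56,"tz": 0.15,"ax": 0,"ay": 0,"az": 0},
    {"tx": 0.15,"ty": -0.56,"tz": 0.09,"ax": 0,"ay": 0,"az": 0},
  ],
)

```text
clock: 8.65
eef_pos: [0.6275, -0.1068, 0.2255]
tcp_rot: [-0.415, 0.573, -0.573, 0.415]
force: [0.6, -0.3, 0.9]
opening: 0.0001
```

Call:
move_arm(
  increments=[
    {"tx": 0,"ty": 0,"tz": -0.03,"ax": 0,"ay": 0,"az": 0},
    {"tx": 0,"ty": 0,"tz": -0.05,"ax": 0,"ay": 0,"az": 0},
    {"tx": 0,"ty": 0,"tz": -0.07,"ax": 0,"ay": 0,"az": 0},
    {"tx": 0,"ty": 0,"tz": -0.09,"ax": 0,"ay": 0,"az": 0},
    {"tx": 0,"ty": 0,"tz": -0.09,"ax": 0,"ay": 0,"az": 0},
  ],
)

```text
clock: 9.28
eef_pos: [0.6275, -0.1072, 0.2174]
tcp_rot: [0.414, -0.573, 0.573, -0.415]
force: [-3.4, 2.6, 7.5]
opening: -0.0002
```

Call:
move_arm(
  increments=[
    {"tx": 0,"ty": 0,"tz": 0.2,"ax": 0,"ay": 0,"az": 0},
    {"tx": -0.45,"ty": -0.37,"tz": 0.2,"ax": 0,"ay": 0,"az": 0},
    {"tx": -0.45,"ty": -0.37,"tz": 0.2,"ax": 0,"ay": 0,"az": 0},
    {"tx": -0.45,"ty": -0.37,"tz": 0.15,"ax": 0,"ay": 0,"az": 0},
    {"tx": -0.45,"ty": -0.37,"tz": 0.09,"ax": 0,"ay": 0,"az": 0},
  ],
)

```text
clock: 9.9
eef_pos: [0.5832, -0.1441, 0.2256]
tcp_rot: [0.415, -0.573, 0.573, -0.415]
force: [0.0, -0.3, -0.8]
opening: 0.0002
```

Call:
move_arm(
  increments=[
    {"tx": 0,"ty": 0,"tz": -0.03,"ax": 0,"ay": 0,"az": 0},
    {"tx": 0,"ty": 0,"tz": -0.05,"ax": 0,"ay": 0,"az": 0},
    {"tx": 0,"ty": 0,"tz": -0.07,"ax": 0,"ay": 0,"az": 0},
    {"tx": 0,"ty": 0,"tz": -0.09,"ax": 0,"ay": 0,"az": 0},
    {"tx": 0,"ty": 0,"tz": -0.09,"ax": 0,"ay": 0,"az": 0},
  ],
)

```text
clock: 10.52
eef_pos: [0.5827, -0.1443, 0.2174]
tcp_rot: [0.414, -0.573, 0.573, -0.415]
force: [-2.6, 1.6, 7.2]
opening: 0.0003
```

Call:
move_arm(
  increments=[
    {"tx": 0,"ty": 0,"tz": 0.2,"ax": 0,"ay": 0,"az": 0},
    {"tx": -0.4,"ty": 0.13,"tz": 0.2,"ax": 0,"ay": 0,"az": 0},
    {"tx": -0.81,"ty": 0.26,"tz": 0.2,"ax": 0,"ay": 0,"az": 0},
    {"tx": -0.81,"ty": 0.26,"tz": 0.15,"ax": 0,"ay": 0,"az": 0},
    {"tx": -0.81,"ty": 0.26,"tz": 0.09,"ax": 0,"ay": 0,"az": 0},
  ],
)

```text
clock: 11.15
eef_pos: [0.502, -0.1186, 0.2256]
tcp_rot: [0.414, -0.572, 0.573, -0.415]
force: [-0.1, 0.1, -0.1]
opening: -0.0002
```

Call:
move_arm(
  increments=[
    {"tx": 0,"ty": 0,"tz": -0.03,"ax": 0,"ay": 0,"az": 0},
    {"tx": 0,"ty": 0,"tz": -0.05,"ax": 0,"ay": 0,"az": 0},
    {"tx": 0,"ty": 0,"tz": -0.07,"ax": 0,"ay": 0,"az": 0},
    {"tx": 0,"ty": 0,"tz": -0.09,"ax": 0,"ay": 0,"az": 0},
    {"tx": 0,"ty": 0,"tz": -0.09,"ax": 0,"ay": 0,"az": 0},
  ],
)

```text
clock: 11.78
eef_pos: [0.5019, -0.1187, 0.2174]
tcp_rot: [0.414, -0.573, 0.573, -0.415]
force: [-3.0, 0.9, 7.6]
opening: 0.0001
```

Call:
move_arm(
  increments=[
    {"tx": 0,"ty": 0,"tz": 0.4,"ax": 0,"ay": 0,"az": 0},
    {"tx": 0,"ty": 0,"tz": 0.9,"ax": 0,"ay": 0,"az": 0},
    {"tx": -0.3,"ty": -0.4,"tz": 1,"ax": 0,"ay": 0,"az": 0},
    {"tx": -0.6,"ty": -0.9,"tz": 1,"ax": 0,"ay": 0,"az": 0},
    {"tx": -0.6,"ty": -1,"tz": 1,"ax": 0,"ay": 0,"az": 0},
  ],
)

```text
clock: 12.4
eef_pos: [0.4403, -0.2207, 0.3169]
tcp_rot: [0.414, -0.573, 0.574, -0.414]
force: [0.6, 0.1, -0.4]
opening: -0.0001
```

Call:
move_arm(
  increments=[
    {"tx": -0.3,"ty": -0.5,"tz": 0.1,"ax": 0,"ay": 0,"az": 0},
    {"tx": -0.6,"ty": -1,"tz": 0.3,"ax": 0,"ay": 0,"az": 0},
    {"tx": -0.7,"ty": -1,"tz": 0.5,"ax": 0,"ay": 0,"az": 0},
    {"tx": -0.7,"ty": -1,"tz": 0.5,"ax": 0,"ay": 0,"az": 0},
  ],
)

```text
clock: 12.9
eef_pos: [0.3717, -0.3191, 0.3677]
tcp_rot: [0.414, -0.572, 0.574, -0.414]
force: [-0.1, -0.7, 0.3]
opening: -0.0001
```

```bash
python3 - <<'E'
from rig import r
import cv2
for c in ["scene","top"]:
    im=r.get_image(c); cv2.imwrite(f"pics/{c}_end.png",cv2.resize(im[150:350,110:380] if c=="scene" else im[130:330,250:530],None,fx=2.8,fy=2.8))
    for n in ["box","rim1_top","rim2_top","rim3_top","rim4_top","rim5_top","rim6_top","remote","adapter","jar","screwdriver"]:
        print(c,n,[(round(d["p"],2),[round(float(x),3) for x in d["at"]]) for d in r.tip_of(c,n) if d["p"]>.5 and .42<d["at"][0]<.73])
print(r.get_state()["clock"],r.get_state()["force"])
E
```

```text
scene box [(0.73, [0.558, -0.087, 0.005])]
scene rim1_top [(0.95, [0.613, -0.058, 0.042])]
scene rim2_top [(0.83, [0.627, -0.104, 0.042])]
scene rim3_top [(0.63, [0.579, -0.144, 0.042])]
scene rim4_top [(0.74, [0.505, -0.114, 0.043])]
scene rim5_top [(0.77, [0.488, -0.057, 0.041])]
scene rim6_top [(0.98, [0.421, 0.127, 0.066]), (0.56, [0.528, -0.023, 0.046])]
scene remote [(0.59, [0.595, 0.038, -0.001])]
scene adapter [(0.78, [0.696, -0.15, -0.001])]
scene jar [(0.9, [0.454, -0.203, -0.004])]
scene screwdriver [(0.76, [0.595, -0.234, -0.001])]
top box [(0.67, [0.559, -0.085, 0.001])]
top rim1_top [(0.71, [0.61, -0.05, 0.046])]
top rim2_top [(0.67, [0.626, -0.106, 0.047])]
top rim3_top [(0.65, [0.585, -0.143, 0.042])]
top rim4_top [(0.88, [0.506, -0.116, 0.041]), (0.62, [0.558, -0.085, 0.043])]
top rim5_top [(0.77, [0.487, -0.062, 0.039])]
top rim6_top [(0.74, [0.527, -0.023, 0.046])]
top remote [(0.86, [0.594, 0.04, 0.001])]
top adapter [(0.69, [0.7, -0.155, -0.001])]
top jar [(0.58, [0.458, -0.206, -0.003])]
top screwdriver [(0.94, [0.596, -0.235, -0.0])]
14.1 [ 0.46617553  0.02590242 -0.12796177]
```

View pics/scene_end.png

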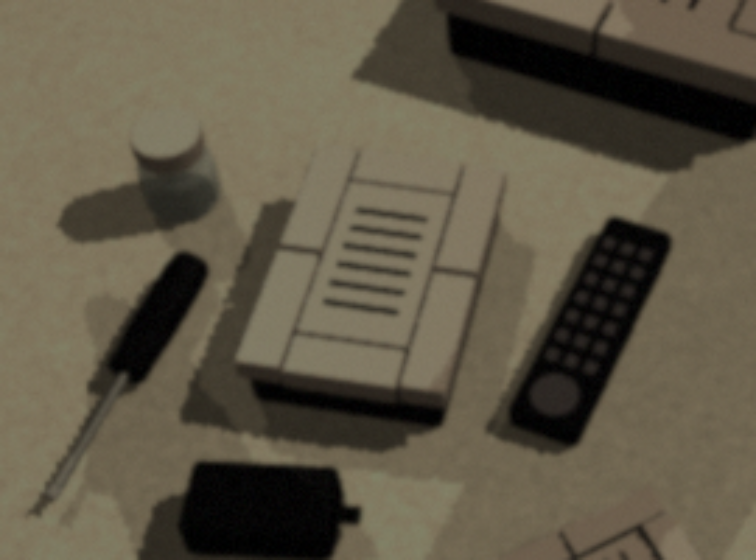

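View pics/top_end.png

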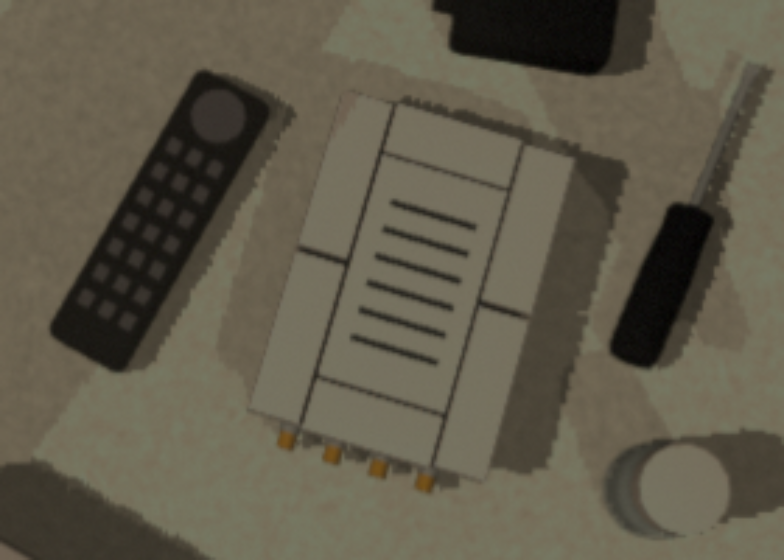

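Both pictures show the lid flush all round. The dark steps around the middle panel are gone and only the thin slits are left. The box and the objects around it are where they started, and the hand is clear.

```bash
python3 -c "
from rig import r
print(r.sign_off())"
```

```text
the job is handed in; nothing more can be done
None
```

I pressed all six rim sections of the 170 x 120 mm splitter box shut with the closed fingertips, in the order 5, 6, 1, 2, 3, 4. Then I moved the hand clear and handed the job in at about 14 s; no verdict was reported.

- **Presses:** each one ended on a hard stop at a fingertip height of about 44 mm, which is flush with the middle panel. The upward force at the stop was 7–8 N on five sections and about 21 N on rim5.
- **Lid:** the final scene and top pictures show it level all round. The networks put the rim tops at 39–47 mm, where they had read about 44–54 mm before. That scatter is within their stated accuracy of about 4 mm.
- **Surroundings:** the box, remote, adapter, jar and screwdriver all read within about 5 mm of where they began. The force on the hand was about zero at the end.

No check failed. The networks gave a few stray detections on the look-alike boxes, and I ignored those.

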